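# Rust-proof the fixings tin and hang it up

## Robot

A 6-joint arm with a two-finger parallel gripper is mounted at the origin on the work surface. World frame = base frame: x ahead of the robot, y to its left, z up, the work surface at z = 0. Lengths are in m, angles in rad, forces in N, time in s.
With the tool pointing down it reaches from about 0.225 to 0.875 m from the base axis. Payload 3.4 kg.
Tool frame: the origin (TCP) lies at the very end of the fingers, on their centre line; the grasp point (between the pads) lies 19 mm behind it; z points along the fingers, y is the line along which they close (so a half turn about z gives the same grasp; the last joint's range is limited). The gripper opens to 85 mm and grips with 20 to 120 N. Pads are 22 mm wide; open, the fingers measure 114 mm over their backs; the gripper's body (76 mm by 85 mm) begins 54 mm behind the grasp point. The pads swing forward as they close: fully open they stand 13 mm farther back than shut.
Start: joints at [-1.409, 0.276, 1.505, -0, 1.361, -0.121], TCP at [0.16, -0.552, 0.231] pointing down, gripper open.
Joint ranges: [-2.89, 2.89], [-0.75, 2.08], [0.22, 2.7], [-1.18, 4.32], [0.11, 2.71], [-2.7, 2.7]. Speed limits (rad/s): [2.57, 2.57, 3.14, 3.14, 3.14, 3.14].

## Interface

Orientations are given as a unit quaternion [w, x, y, z].
In Python, from rig import manip, get_image, camera_info gives the robot as it stands. The module is installed in compiled form; this text tells all that it offers.
- The arm moves only by the shell command python3 -m crank 'ROWS' [FORCE]. ROWS is a JSON object of lists of equal length, an entry for each row: "translation": the shift along the tool's x, y, z in mm, a list of three; "roll": the turn about the tool's z in rad; "fingers": the opening, from 0 (shut) to 1 (fully open). A call has 1 to 8 rows; each row shifts and turns the commanded pose from where the row before left it, along the tool's axes as they then stand; what a row does not reach is not made up. A row lasts 1/10 s, in which the tool goes at most 50 mm and 8.59 degrees, less where a joint would pass 70% of its speed; a pose out of reach is approached as far as the arm can. A call is refused whole if a number of a shift passes 50 or a number of a turn 0.15, either way. A call with a gripper value outside its range is refused whole. The fingers move at their own pace and stop on an object; FORCE is the grip in N (left out, the last holds). Time passes only in rows, so rows that do not move let the fingers close. It gives the time, the measured TCP pose, the force, the opening and the grip force at its end, in the units of the state.
- manip.get_state(): the state, without advancing time (a new reading comes with each control period).
- get_image(name): name is "scene" or "top"; returns the picture (480x640x3 uint8, blue, green, red); there is no depth.
- camera_info(name): a dict with "mtx" (3x3 intrinsics, pixels), "rvec" (rotation vector, rad) and "tvec" (3), from world to camera coordinates, as OpenCV has them. Camera axes: x right, y down, z forward; pixel columns grow to the right and rows downward; lengths in m; the calibration is good to about 2 mm. A picture is of the moment at which its call begins. camera_info takes no time and is no camera call.
- manip.sign_off(): hands the job in; it is judged then, once.
The state is a dict: "clock": time; "qpos": joint angles; "qd": joint speeds; "effort": joint torques, N m; "position": TCP position; "ee_rot": TCP orientation; "contact_force": force on the tool from outside, world axes, zero at the start; "moment": the same for the moment, N m; "width": finger opening in m; "gripper_force": force on a finger pad.
Only numpy, scipy, OpenCV 4.12 (cv2) and the standard library are available. Lean on these libraries where they do the work, as an engineer would, in place of code of your own. Each camera call takes 0.05 s, during which the arm holds its last target. There are 200 camera calls.

## Task

Take the steel fixings tin out of the plywood rack and stand it upright in the middle of the white tile in front of the spray canister; let go of it, press the canister's cap right down and let it come up again while the tin stands there. Then pick the tin up again and hang it by its handle in the notch of the hook, lowering it into place without dropping it, so that it hangs still. Do not spray with the tin off the tile, and leave the other things on the bench where they are.

Things in the scene. Friction and masses are not known exactly. Their poses are not given: they have to be found in the camera images.
- tin: closed steel tin 90 (x) x 40 (y) x 50 high; fixed handle across the lid's middle: posts 10 (x) x 7 (y) at y = +-16.5, crossbar along y 40 long, 10 x 10, its underside 100 and top 110 above the tin's underside. Opening under the bar 26 wide (y), 50 high, seen through along x. Same either way round; 0.25 to 0.5 kg. Origin: centre of underside, z up. Starts in the rack's wider slot
- tin_handle (a point): centre of the underside of the tin's handle bar, 100 above the tin's underside
- rack: fixed plywood rack: three upright boards along x, 130 long, 10 thick, tops at 118, on a base 8 thick. The wider slot, 46 wide, is open at both ends and on top; the tin stands in it, its handle's top level with the boards. The narrower slot on its -y side holds sandpaper. Origin: on the bench, on the wider slot's centre line, 100 to +x of the boards' middle
- tile_mid (a point): middle of the top face of a fixed white ceramic tile offcut, 110 (x) x 130 (y) x 8 thick, lying on the bench on the -x side of the canister, 120 to 130 from its axis; x and y along its sides, z up
- tile: the tile; origin: centre of its underside on the bench
- canister: fixed upright aluminium spray canister, 54 diameter, 140 high without its cap; origin: centre of its foot on the bench; its nozzle looks to -x over the tile
- cap_top (a point): centre of the top of the canister's white round spray cap, 26 diameter, 167 above the bench when up; moves with the cap
- cap (a joint): how far the spray cap is pressed down: 0 up, 0.008 m fully down; the spring takes about 1.5 N at first and 5.5 N when fully down
- hook: fixed hook: grey post 16 square, 190 high, on a foot plate 110 x 100 x 12; from its top a flat arm 16 wide, 8 thick runs 88 to -x. On the arm stand two prongs, the end one leaning to -x, the back one to +x, 23 high: between them a notch 19 wide at its floor, 26 at its mouth, for the handle bar (along y), too narrow for fingers beside the bar. Origin: post axis on the bench
- hook_seat (a point): middle of the floor of the notch: top of the hook's arm, 190 above the bench, 70 to -x of the post axis; x along the arm (pointing to the post), z up. The end prong reaches 20 from here to -x
- wrench: bystander: chrome wrench 280 long lying at the back
- stapler: bystander: stapler 125 x 32 x 45
- sander: bystander: wooden sanding block 100 x 50 x 30
- jar: bystander: glass jar 64 diameter, 85 high, at the back
- tape: bystander: tape measure 62 x 32 x 58
- driver: bystander: screwdriver 200 long lying in front
- sandpaper: bystander: cardboard packet 110 x 34 x 75 standing in the rack's narrower slot
Things that resemble listed ones, but are neither listed nor needed, are in the scene too. Of the things shaped like the canister, the aluminium one is meant.

How it is judged:
On the way, in this order (a step that is already met when the one before it is completed fails the run):
1. the tin stands upright in the middle of the tile (within 35 mm), let go (horizontal distance between tin and tile_mid below 0.035 m and angle between tin's own z axis and vertical below 0.1 rad and contact force between tin and tile above 0.5 N and contact force between the fingers and tin below 0.1 N), for 0.2 s.
2. the cap is pressed down by more than 5 mm while the tin stands on the tile, untouched by the fingers (all of step 1 and value of joint cap above 0.005 m), for 0.1 s.
3. the cap is up again (value of joint cap below 0.0015 m), for 0.1 s.
At the end, for the whole second after the job is handed in: the tin hangs at rest by its handle in the notch of the hook: the middle of the bar's underside within 15 mm of the middle of the notch's floor, the tin within 0.25 rad of upright and its long side within 0.5 rad of the arm, let go; the cap is up (distance between tin_handle and hook_seat below 0.015 m and contact force between tin and hook above 1 N and angle between tin's own z axis and vertical below 0.25 rad and angle between the x axis of tin and the x axis of hook, either way round below 0.5 rad and linear speed of tin below 0.03 m/s and angular speed of tin below 0.3 rad/s and contact force between the fingers and tin below 0.1 N and value of joint cap below 0.0015 m); the robot touches nothing.
It fails at once if the cap is pressed (more than 3 mm) while the tin is not on the tile (more than 50 mm from its middle) (value of joint cap above 0.003 m and distance between tin and tile_mid above 0.05 m).
It fails at once if the tin is dropped (moves faster than 0.4 m/s with no finger on it) (linear speed of tin above 0.4 m/s and contact force between the fingers and tin below 0.05 N).
It fails at once if another thing on the bench is moved by more than 40 mm (distance of any of wrench, stapler, sander, jar, tape, driver, sandpaper from where it was at the start of the episode above 0.04 m).
It also fails if it takes over 72 s, if anything falls off the work surface, if the arm or the gripper's body presses on something with over 40 N, if the wrist force passes 120 N, or if a joint passes its speed limit or range.

## Working session

There is one attempt and no reset: what is moved stays moved. The work goes in short steps, Python scripts to look and compute and a shell command to move; the robot and the scene stay as the last step left them, time stands still between calls to the robot, and variables do not carry over. Pictures are saved under pics/ and viewed, at most 10 in all, crops included, and the job is handed in when it is done.

```bash
mkdir -p pics
python3 - <<'E'
from rig import manip,get_image,camera_info
import cv2,numpy as np
for n in("scene","top"):
    cv2.imwrite(f"pics/{n}0.png",get_image(n)); c=camera_info(n)
    R=cv2.Rodrigues(np.array(c["rvec"],float))[0]; print(n,np.round(c["mtx"],1).tolist(),(-R.T@np.array(c["tvec"]).ravel()).round(3))
s=manip.get_state();print({k:np.round(v,3).tolist() for k,v in s.items()})
E
```

```text
scene [[549.4, 0.0, 317.6], [0.0, 549.4, 232.7], [0.0, 0.0, 1.0]] [1.238 0.269 1.228]
top [[464.1, 0.0, 320.1], [0.0, 464.1, 228.5], [0.0, 0.0, 1.0]] [0.473 0.008 1.037]
{'clock': 0.1, 'qpos': [-1.409, 0.277, 1.506, -0.0, 1.361, -0.121], 'qd': [0.0, -0.002, -0.001, -0.0, -0.0, 0.001], 'effort': [0.002, -41.77, -24.641, -0.0, 0.006, -0.0], 'position': [0.16, -0.552, 0.231], 'ee_rot': [-0.001, 0.99, 0.141, -0.0], 'contact_force': [-0.841, 0.275, -0.832], 'moment': [0.011, -0.029, -0.002], 'gripper_force': 0.0, 'width': 0.086}
```

View pics/scene0.png

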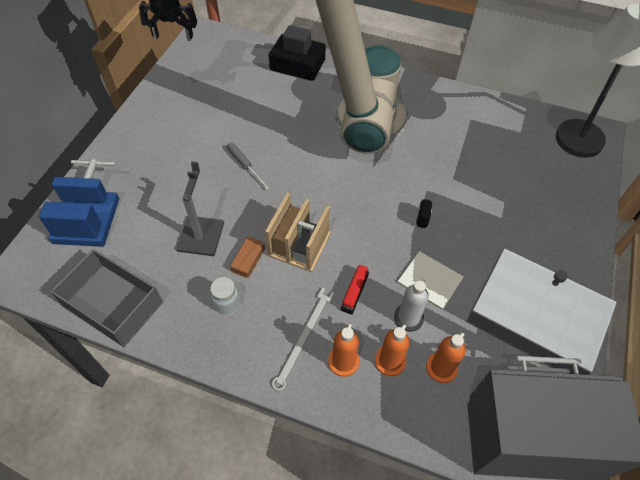

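View pics/top0.png

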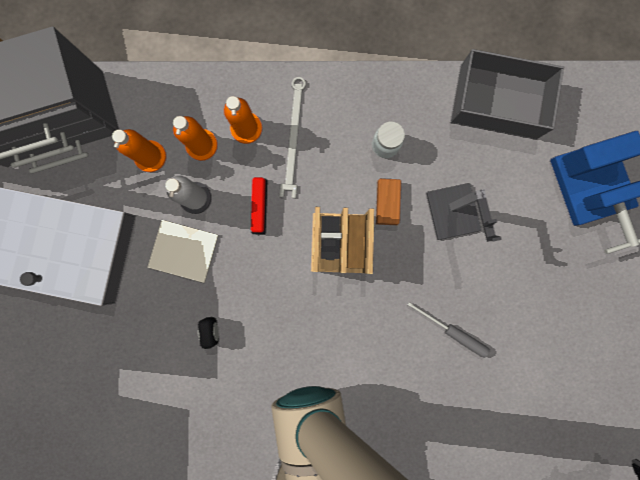

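Top picture: the tin with its handle is in the rack's wider (+y) slot at (331,237). Tin look-alikes are the black tray (507,95), the grey box (50,90) and the blue thing (605,180). The canister candidates are the orange bottles at (140,150), (195,135) and (240,118), and the aluminium one at (187,192), which is the one meant, with its cap at about (173,185). The tile is at (184,250). The hook is at (457,211), with its arm to (488,235). Next, a close crop of these.

Run:
```python
import cv2,numpy as np
t=cv2.imread("pics/top0.png");
def c(x,y,w=65,h=75,s=4):
    return cv2.resize(t[y-h:y+h,x-w+0:x+w],None,fx=s,fy=s,interpolation=cv2.INTER_CUBIC)
a=c(345,240,33,50,6);b=c(184,230,43,50,6)[:, :]
d=c(460,215,45,50,6)
im=np.hstack([a,b,d]);im=cv2.resize(im,(im.shape[1]*4//6+0,im.shape[0]*4//6))
print(im.shape);cv2.imwrite("pics/crop1.png",im)  # 4x: rack origin(312,190) 264w; tile origin(141,180) 344w; hook origin(415,165)
```

```text
(400, 968, 3)
```

View pics/crop1.png

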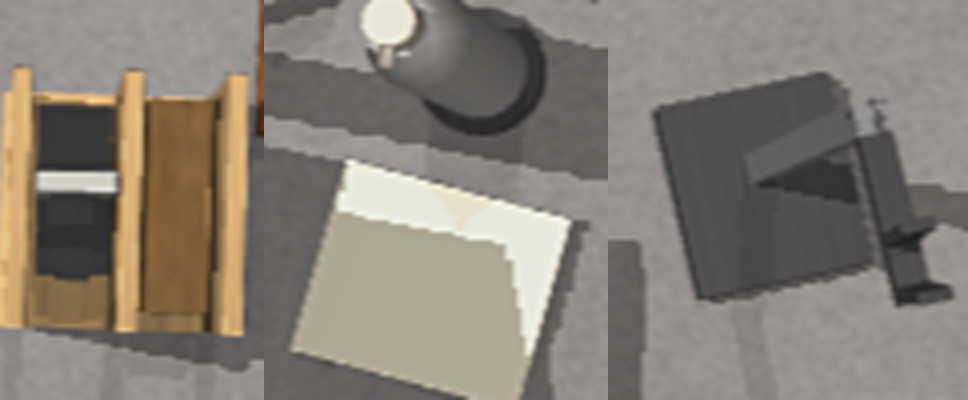

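The crop confirms it: the tin's bar runs from px (321.3,235.8) to (341.5,235.8). The cap is round and white at (172.3,185.5), on the aluminium canister. The tile corners are clear, and the hook arm runs from (482,199) to (492,240), with prong roots near (489,225) and (490,238).

```bash
cat > h.py <<'E'
from rig import manip,get_image,camera_info
import cv2,numpy as np
def pix2w(n,uv,z):
    c=camera_info(n);R=cv2.Rodrigues(np.array(c["rvec"],float))[0];t=np.array(c["tvec"],float).ravel()
    o=-R.T@t;d=R.T@np.linalg.inv(np.array(c["mtx"]))@np.array([*uv,1.]);return (o+d*(z-o[2])/d[2])[:2]
def proj(n,P):
    c=camera_info(n);return cv2.projectPoints(np.array(P,float).reshape(-1,3),np.array(c["rvec"],float),np.array(c["tvec"],float),np.array(c["mtx"]),None)[0].reshape(-1,2)
E
python3 - <<'E'
from h import *
def p(name,pts,z):
    a=np.array([pix2w("top",q,z) for q in pts]);print(name,a.round(3).tolist(),a.mean(0).round(4));return a
p("bar",[(321.3,235.8),(341.5,235.8)],.118)
p("rackL",[(317.5,207),(315,271.7)],.118);p("rackM",[(345,207.5),(343.5,272)],.118);p("rackR",[(372,208.5),(370,273)],.118)
t=p("tile",[(161.3,220),(217.5,235),(206,281),(148,267.5)],.008)
print([np.linalg.norm(t[i]-t[i-1]).round(4) for i in range(4)], np.degrees(np.arctan2(*(t[0]-t[3])[::-1])),np.degrees(np.arctan2(*(t[1]-t[2])[::-1])),np.degrees(np.arctan2(*(t[0]-t[1])[::-1]))-90)
p("cap",[(172.3,185.5)],.167)
f=p("foot",[(426.8,191.8),(470,183),(480.5,232),(437.5,239.5)],.012)
print([np.linalg.norm(f[i]-f[i-1]).round(4) for i in range(4)],np.degrees(np.arctan2(*(f[0]-f[3])[::-1])),np.degrees(np.arctan2(*(f[1]-f[2])[::-1])))
a=p("arm",[(482,199.5),(491.8,240)],.19);print(np.linalg.norm(a[0]-a[1]),np.degrees(np.arctan2(*(a[0]-a[1])[::-1])))
E
```

```text
bar [[0.535, 0.004], [0.535, -0.036]] [ 0.5349 -0.0157]
rackL [[0.592, 0.012], [0.464, 0.017]] [0.5282 0.0144]
rackM [[0.591, -0.043], [0.463, -0.039]] [ 0.5273 -0.0411]
rackR [[0.589, -0.097], [0.461, -0.091]] [ 0.5252 -0.0941]
tile [[0.578, 0.36], [0.545, 0.234], [0.443, 0.258], [0.473, 0.387]] [0.5097 0.3098]
[np.float64(0.1086), np.float64(0.1301), np.float64(0.1042), np.float64(0.132)] -14.170302475968214 -13.133581614776647 -15.026194998581232
cap [[0.628, 0.287]] [0.6277 0.2865]
foot [[0.64, -0.232], [0.66, -0.329], [0.55, -0.349], [0.533, -0.253]] [ 0.5956 -0.2904]
[np.float64(0.1087), np.float64(0.0989), np.float64(0.1116), np.float64(0.097)] 11.36241204534954 10.371395087878888
arm [[0.596, -0.291], [0.522, -0.307]] [ 0.5591 -0.2991]
0.0762840613132546 11.80240155539255
```

```bash
cat >> h.py <<'E'
def to(x,y,z,psi_deg):
    "print state and the roll, then tool-axis shift (mm) at present and at final yaw"
    s=manip.get_state();w,a,b,c=s["ee_rot"];from scipy.spatial.transform import Rotation as Ro
    R=Ro.from_quat([a,b,c,w]).as_matrix();psi=np.arctan2(R[1,0],R[0,0]);p=np.array(s["position"])
    d=(np.array([x,y,z])-p)*1000;roll=-((np.radians(psi_deg)-psi+np.pi)%(2*np.pi)-np.pi)
    f=np.radians(psi_deg);F=np.array([[np.cos(f),np.sin(f),0],[np.sin(f),-np.cos(f),0],[0,0,-1]]).T
    print("t",round(s["clock"],2),"p",p.round(4),"psi",np.degrees(psi).round(1),"tilt",np.degrees(np.arccos(-R[2,2])).round(2),"q6",round(s["qpos"][5],2),"F",np.round(s["contact_force"],1),"w",round(s["width"],4),"g",round(s["gripper_force"],1))
    print(" roll",roll.round(3),"shift now",(R.T@d).round(1),"shift final",(F@d).round(1))
E
python3 -m crank '{"translation":[[0,0,-5],[0,0,-5],[0,0,-5],[0,0,-5],[0,0,-5],[0,0,-5],[0,0,0],[0,0,0]],"roll":[-0.14,-0.14,-0.14,-0.14,-0.14,-0.14,-0.14,-0.14],"fingers":[1,1,1,1,1,1,1,1]}' 30
python3 -c "
from h import *
to(.535,-.015,.26,87.8)"
```

```text
clock: 0.9
position: [0.1604, -0.552, 0.261]
ee_rot: [-0.0, 0.762, 0.647, 0.0]
contact_force: [-0.1, -0.2, 0.3]
width: 0.0853
gripper_force: 0.0
t 0.9 p [ 0.1604 -0.552   0.261 ] psi 80.7 tilt 0.03 q6 -1.25 F [-0.1 -0.2  0.3] w 0.0853 g 0.0
 roll -0.124 shift now [590.4 282.9   1.3] shift final [551.  353.7   1. ]
```

```bash
python3 -m crank '{"translation":[[0,0,0],[34,22,0],[34,22,0],[34,22,0],[34,22,0],[34,22,0],[34,22,0],[34,22,0]],"roll":[-0.124,0,0,0,0,0,0,0],"fingers":[1,1,1,1,1,1,1,1]}'  >/dev/null
python3 -m crank '{"translation":[[34,22,0],[34,22,0],[34,22,0],[34,22,0],[34,22,0],[34,22,0],[34,22,0],[0,0,0]],"roll":[0,0,0,0,0,0,0,0],"fingers":[1,1,1,1,1,1,1,1]}'  >/dev/null
python3 - <<'E'
from h import *
to(.535,-.015,.26,87.8)
im=get_image("scene"); o=im[100:340,130:450]; cv2.imwrite("pics/s1.png",cv2.resize(o,None,fx=2.5,fy=2.5,interpolation=cv2.INTER_CUBIC))
E
```

```text
t 2.5 p [ 0.4911 -0.0864  0.2608] psi 87.8 tilt 0.15 q6 -0.28 F [-1.1 -0.7 -0. ] w 0.0856 g 0.0
 roll -0.0 shift now [73.  41.1  1. ] shift final [73.  41.1  0.8]
```

View pics/s1.png

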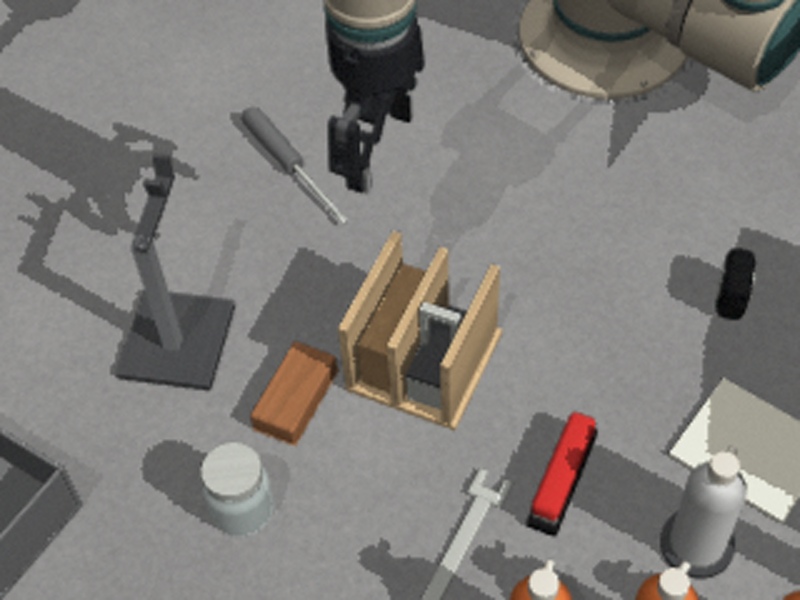

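The scene crop shows the bar's top middle at scene px (306,225.2), the cap top at (420,287) and the hook notch at about (193,172). I'll cross-check these against the top-view results.

```bash
python3 - <<'E'
from h import *
print(pix2w("scene",(306,225.2),.118),pix2w("scene",(420,286.3),.167),pix2w("scene",(193,174),.19))
print((proj("scene",[.5269,-.3038,.19])-[130,100])*2.5)
E
python3 -m crank '{"translation":[[37,20,0],[36,21,0],[0,0,30],[0,0,30],[0,0,20],[0,0,0],[0,0,0]],"roll":[0,0,0,0,0,0,0],"fingers":[1,1,1,1,1,1,1]}'  >/dev/null
python3 - <<'E'
from h import *
to(.535,-.0145,.093,87.8)
im=get_image("scene"); o=im[130:280,230:390]; cv2.imwrite("pics/s2.png",cv2.resize(o,None,fx=4,fy=4,interpolation=cv2.INTER_CUBIC))
E
```

```text
[ 0.53932618 -0.00954996] [0.63205142 0.2923177 ] [ 0.54188487 -0.30148731]
[[162.53142012 173.19695339]]
t 3.25 p [ 0.533  -0.0201  0.1815] psi 87.4 tilt 0.04 q6 -0.12 F [-0.2  0.4 -0.3] w 0.0853 g 0.0
 roll -0.007 shift now [ 5.7  1.8 88.5] shift final [ 5.7  1.8 88.5]
```

View pics/s2.png

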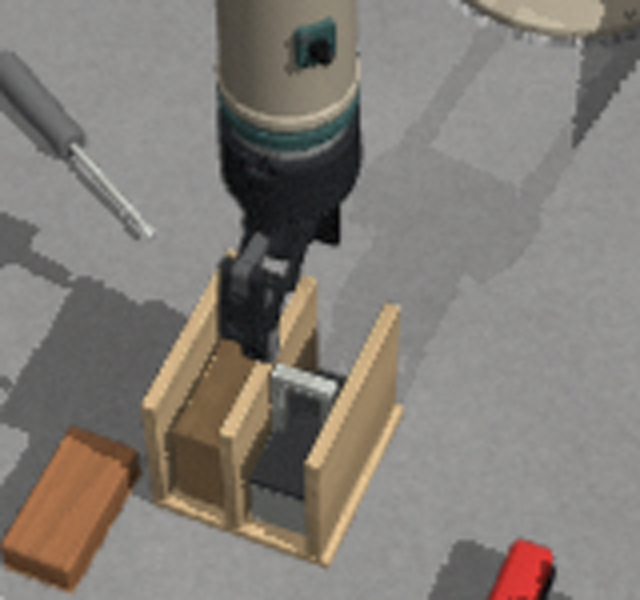

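Run:
```python
from h import *
for x in(.576,.590):
  for y in(-.031,-.009):
    print(x,y,((proj("scene",[x,y,.1945])-[230,130])*4).round(0))
im=get_image("top"); cv2.imwrite("pics/t2.png",cv2.resize(im[160:300,260:420],None,fx=4,fy=4,interpolation=cv2.INTER_CUBIC))
p=[[.576,-.031,.1945],[.576,-.009,.1945],[.59,-.031,.1945],[.59,-.009,.1945]]
print(((proj("top",p)-[260,160])*4).round(0).tolist())
```

```text
0.576 -0.031 [[245. 345.]]
0.576 -0.009 [[281. 356.]]
0.59 -0.031 [[236. 363.]]
0.59 -0.009 [[272. 375.]]
[[323.0, 202.0], [275.0, 202.0], [323.0, 172.0], [275.0, 172.0]]
```

View pics/t2.png

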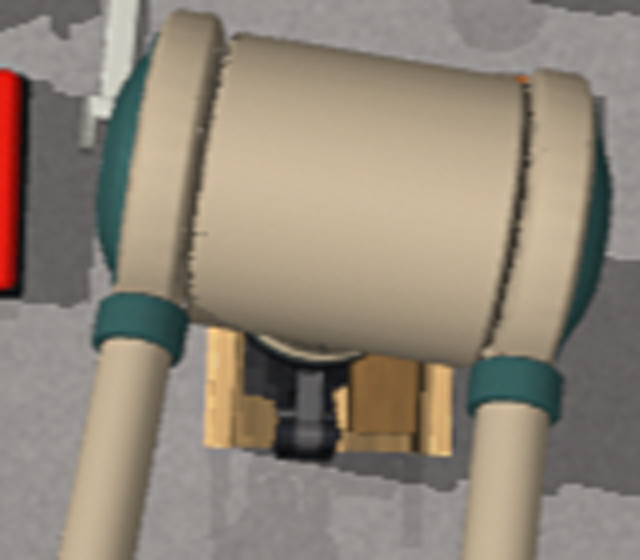

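The top view shows the wrist over the rack, with a finger just on the -x side of the slot. The two cameras differ by 4–6 mm, so I take the mean, (.536,-.0135). That leaves enough clearance for the pads in the slot.

```bash
python3 -m crank '{"translation":[[6.5,3,0],[0,0,20],[0,0,20],[0,0,15],[0,0,15],[0,0,10],[0,0,9],[0,0,0]],"roll":[0,0,0,0,0,0,0,0],"fingers":[1,1,1,1,1,1,1,1]}' | tail -3
python3 -c "
from h import *
to(.536,-.0135,.093,87.8)"
```

```text
contact_force: [-0.9, -0.6, -0.2]
width: 0.0855
gripper_force: 0.0
t 4.15 p [ 0.5361 -0.0125  0.0916] psi 87.5 tilt 0.08 q6 -0.11 F [-0.9 -0.6 -0.2] w 0.0855 g 0.0
 roll -0.006 shift now [-1.  -0.1 -1.4] shift final [-1.  -0.1 -1.4]
```

```bash
python3 -m crank '{"translation":[[0,0,0],[0,0,0],[0,0,0],[0,0,0],[0,0,0],[0,0,0],[0,0,0],[0,0,0]],"roll":[0,0,0,0,0,0,0,0],"fingers":[0,0,0,0,0,0,0,0]}' 50| tail -3
python3 -m crank '{"translation":[[0,0,-5],[0,0,-10],[0,0,-10],[0,0,0]],"roll":[0,0,0,0],"fingers":[0,0,0,0]}' 50| tail -3
python3 -c "
from h import *
to(.536,-.0135,.093,87.8)"
```

```text
contact_force: [-0.8, 1.1, 3.8]
width: 0.0091
gripper_force: 49.1
contact_force: [0.1, 0.3, -2.8]
width: 0.0084
gripper_force: 48.7
t 5.35 p [ 0.5379 -0.013   0.1191] psi 87.5 tilt 0.22 q6 -0.11 F [ 0.1  0.3 -2.8] w 0.0084 g 48.7
 roll -0.006 shift now [-0.6 -2.  26. ] shift final [-0.6 -1.9 26.1]
```

```bash
python3 -m crank '{"translation":[[0,0,-15],[0,0,-25],[0,0,-30],[0,0,-30],[0,0,-25],[0,0,-15],[0,0,0]],"roll":[0,0,0,0,0,0.1,0.1],"fingers":[0,0,0,0,0,0,0]}' | tail -3
python3 -c "
from h import *
to(.511,.311,.25,75.5)"
```

```text
contact_force: [0.9, 0.3, -3.4]
width: 0.0091
gripper_force: 48.8
t 6.05 p [ 0.538  -0.013   0.2602] psi 75.8 tilt 0.34 q6 0.09 F [ 0.9  0.3 -3.4] w 0.0091 g 48.8
 roll 0.005 shift now [ 307.4 -105.8    9.7] shift final [ 306.9 -107.2   10.2]
```

```bash
python3 -m crank '{"translation":[[20,-7,0],[38,-13,0],[45,-16,0],[45,-16,0],[45,-16,0],[45,-16,0],[38,-13,0],[25,-9,0]],"roll":[0,0,0,0,0,0,0,0],"fingers":[0,0,0,0,0,0,0,0]}' | tail -3
python3 -m crank '{"translation":[[6,-1,0],[0,0,15],[0,0,30],[0,0,30],[0,0,25],[0,0,20],[0,0,0],[0,0,0]],"roll":[0,0,0,0,0,0,0,0],"fingers":[0,0,0,0,0,0,0,0]}' | tail -3
python3 - <<'E'
from h import *
to(.511,.311,.0916,75.5)
im=get_image("scene"); cv2.imwrite("pics/s3.png",cv2.resize(im[170:350,350:550],None,fx=3,fy=3,interpolation=cv2.INTER_CUBIC))
E
```

```text
contact_force: [0.7, -0.5, -2.4]
width: 0.009
gripper_force: 48.8
contact_force: [0.3, -0.3, -2.8]
width: 0.009
gripper_force: 48.9
t 7.65 p [0.5072 0.3105 0.1374] psi 76.0 tilt 0.03 q6 0.68 F [ 0.3 -0.3 -2.8] w 0.009 g 48.9
 roll 0.009 shift now [ 1.4  3.6 45.8] shift final [ 1.4  3.6 45.8]
```

View pics/s3.png

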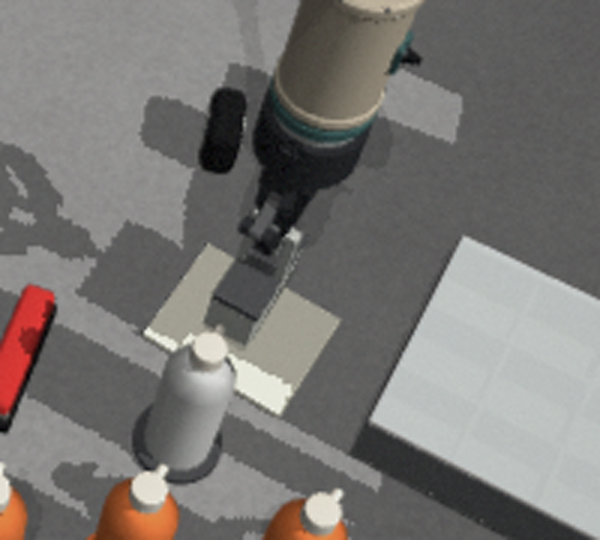

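The tin is held upright and square above the tile, roughly in its middle. Now I lower it.

```bash
python3 -m crank '{"translation":[[1,3,12],[0,0,12],[0,0,10],[0,0,6],[0,0,3],[0,0,1],[0,0,0]],"roll":[0,0,0,0,0,0,0],"fingers":[0,0,0,0,0,0,0]}' | tail -3
python3 -c "
from h import *
to(.511,.311,.0916,75.5)"
```

```text
contact_force: [0.7, 0.1, -2.9]
width: 0.009
gripper_force: 48.9
t 8.4 p [0.5102 0.3114 0.0933] psi 76.0 tilt 0.02 q6 0.68 F [ 0.7  0.1 -2.9] w 0.009 g 48.9
 roll 0.009 shift now [-0.2  0.9  1.7] shift final [-0.2  0.9  1.7]
```

```bash
python3 -m crank '{"translation":[[0,0,1],[0,0,1],[0,0,0]],"roll":[0,0,0],"fingers":[0,0,0]}' | tail -3
python3 -c "
from h import *
to(.511,.311,.0916,75.5)"
```

```text
contact_force: [-1.5, -0.3, 4.1]
width: 0.009
gripper_force: 49.8
t 8.7 p [0.5104 0.3117 0.0926] psi 76.0 tilt 0.1 q6 0.68 F [-1.5 -0.3  4.1] w 0.009 g 49.8
 roll 0.009 shift now [-0.5  0.7  1. ] shift final [-0.5  0.7  1. ]
```

```bash
python3 -m crank '{"translation":[[0,0,0],[0,0,0],[0,0,0],[0,0,0],[0,0,0],[0,0,0]],"roll":[0,0,0,0,0,0],"fingers":[0.2,0.5,1,1,1,1]}' | tail -3
python3 -m crank '{"translation":[[0,0,-15],[0,0,-25],[0,0,-30],[0,0,-30],[0,0,-25],[0,0,-10],[0,0,0],[0,0,0]],"roll":[0,0,0,0,0,0,0,0],"fingers":[1,1,1,1,1,0,0,0]}' | tail -3
python3 - <<'E'
from h import *
to(.629,.288,.2,76)
im=get_image("top"); cv2.imwrite("pics/t3.png",im)
im=get_image("scene"); cv2.imwrite("pics/s4.png",cv2.resize(im[170:350,350:550],None,fx=3,fy=3,interpolation=cv2.INTER_CUBIC))
E
```

```text
contact_force: [0.3, 0.1, -0.0]
width: 0.0852
gripper_force: 0.0
contact_force: [-0.5, 0.3, -0.8]
width: 0.0438
gripper_force: 0.0
t 10.1 p [0.5094 0.311  0.225 ] psi 76.0 tilt 0.12 q6 0.68 F [-0.5  0.3 -0.8] w 0.0438 g 0.0
 roll 0.0 shift now [  6.7 121.7  24.8] shift final [  6.7 121.6  25. ]
```

View pics/s4.png

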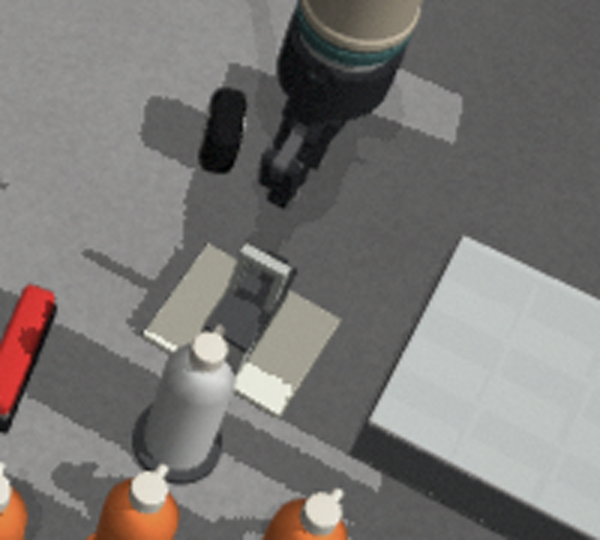

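The tin stands upright, released, near the tile's middle, with its bar's middle at scene px (439,256.7). That bar position is known from the gripper, so it serves to check the scene camera's bias.

```bash
python3 - <<'E'
from h import *
print(pix2w("scene",(439.2,256.7),.118),pix2w("scene",(419.8,285.7),.167))
E
python3 -m crank '{"translation":[[1,20,0],[2,40,0],[2,40,0],[1,20,0],[0,0,10],[0,0,10],[0,0,0],[0,0,0]],"roll":[0,0,0,0,0,0,0,0],"fingers":[0,0,0,0,0,0,0,0]}' | tail -3
python3 -c "
from h import *
to(.629,.288,.175,76)"
```

```text
[0.51168496 0.31603111] [0.63077494 0.29153853]
contact_force: [-0.8, 0.3, 0.7]
width: -0.0001
gripper_force: 0.0
t 11.0 p [0.6262 0.2884 0.2055] psi 76.1 tilt 0.13 q6 0.57 F [-0.8  0.3  0.7] w -0.0001 g 0.0
 roll 0.001 shift now [ 0.3  2.8 30.5] shift final [ 0.2  2.8 30.5]
```

```bash
python3 -m crank '{"translation":[[0,3,15],[0,0,15],[0,0,5],[0,0,4],[0,0,3],[0,0,2],[0,0,0],[0,0,0]],"roll":[0,0,0,0,0,0,0,0],"fingers":[0,0,0,0,0,0,0,0]}' 
python3 -c "
from h import *
to(.629,.288,.159,76)"
```

```text
clock: 11.8
position: [0.6308, 0.2875, 0.163]
ee_rot: [0.0, 0.788, 0.616, 0.0]
contact_force: [-2.6, 0.0, 3.8]
width: 0.0002
gripper_force: 1.7
t 11.8 p [0.6308 0.2875 0.163 ] psi 76.0 tilt 0.04 q6 0.57 F [-2.6  0.   3.8] w 0.0002 g 1.7
 roll 0.0 shift now [ 0.  -1.9  4. ] shift final [ 0.  -1.9  4. ]
```

```bash
python3 -m crank '{"translation":[[0,0,2],[0,0,2],[0,0,1],[0,0,0],[0,0,0]],"roll":[0,0,0,0,0],"fingers":[0,0,0,0,0]}' 
python3 -c "
from h import *
to(.629,.288,.159,76)"
```

```text
clock: 12.3
position: [0.6311, 0.2876, 0.159]
ee_rot: [0.0, 0.788, 0.616, 0.001]
contact_force: [-3.5, -0.9, 9.9]
width: 0.0002
gripper_force: 4.9
t 12.3 p [0.6311 0.2876 0.159 ] psi 76.0 tilt 0.11 q6 0.57 F [-3.5 -0.9  9.9] w 0.0002 g 4.9
 roll 0.0 shift now [-0.1 -2.2 -0. ] shift final [-0.1 -2.2 -0. ]
```

Fully down: 9.9 N is beyond the 5.5 N spring, and z is 8 mm below the cap's up height. Now release it and go back over the tin.

```bash
python3 -m crank '{"translation":[[0,0,-8],[0,0,-15],[0,0,-25],[0,0,-25],[0,-30,-10],[0,-45,0],[0,-46,0],[0,0,0]],"roll":[0,0,0,0,0,0,0,-0.14],"fingers":[0,0,0,0,0,1,1,1]}' |tail -3
python3 -m crank '{"translation":[[0,0,0],[0,0,0],[0,0,0],[0,0,0],[0,0,0],[0,0,0],[0,0,0],[0,0,0]],"roll":[-0.145,-0.145,-0.145,-0.145,-0.145,-0.145,-0.145,-0.145],"fingers":[1,1,1,1,1,1,1,1]}' |tail -3
python3 - <<'E'
from h import *
to(.5103,.3115,.091,166)
im=get_image("scene"); print(im.shape); cv2.imwrite("pics/s5.png",cv2.resize(im[170:350,350:550],None,fx=3,fy=3,interpolation=cv2.INTER_CUBIC))
E
```

```text
contact_force: [0.9, 0.0, 0.8]
width: 0.0433
gripper_force: 0.0
contact_force: [0.7, 0.3, 0.4]
width: 0.0855
gripper_force: 0.0
t 13.9 p [0.5141 0.3166 0.2396] psi 150.8 tilt 0.05 q6 -0.62 F [0.7 0.3 0.4] w 0.0855 g 0.0
 roll -0.265 shift now [  1.   -6.4 148.6] shift final [  2.5  -5.9 148.6]
(480, 640, 3)
```

View pics/s5.png

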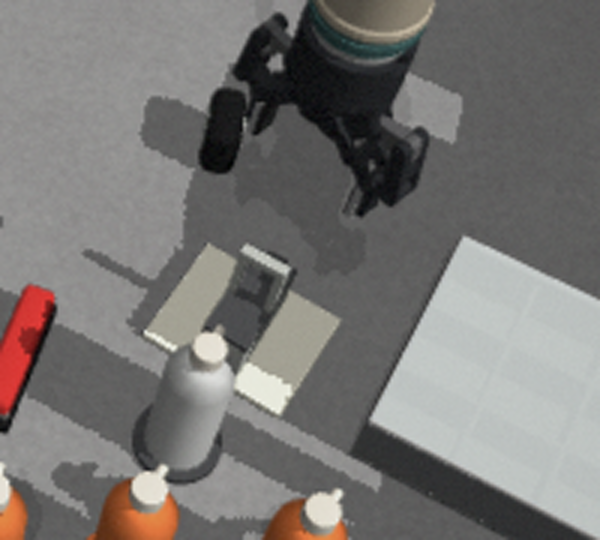

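The tin is undisturbed and the cap is up, with the open fingers either side of the bar's ends. I'll descend and regrip along the bar.

```bash
python3 -m crank '{"translation":[[0,-3,0],[0,-3,10],[2.5,0,25],[0,0,30],[0,0,30],[0,0,25],[0,0,15],[0,0,10]],"roll":[-0.135,-0.13,0,0,0,0,0,0],"fingers":[1,1,1,1,1,1,1,1]}' |tail -3
python3 -c "
from h import *
to(.5103,.3115,.089,166)"
```

```text
contact_force: [-0.7, -0.5, 0.7]
width: 0.0856
gripper_force: 0.0
t 14.75 p [0.5081 0.3115 0.0933] psi 165.6 tilt 0.11 q6 -0.89 F [-0.7 -0.5  0.7] w 0.0856 g 0.0
 roll -0.008 shift now [-2.1  0.6  4.3] shift final [-2.1  0.5  4.3]
```

```bash
python3 -m crank '{"translation":[[-2,0.5,3],[0,0,0],[0,0,0],[0,0,0],[0,0,0],[0,0,0],[0,0,0],[0,0,0]],"roll":[0,0,0,0,0,0,0,0],"fingers":[1,1,0,0,0,0,0,0]}' 60 |tail -3
python3 -c "
from h import *
to(.5103,.3115,.089,166)"
python3 -m crank '{"translation":[[0,0,-3],[0,0,-10],[0,0,-15],[0,0,0]],"roll":[0,0,0,0],"fingers":[0,0,0,0]}' |tail -3
python3 -c "
from h import *
to(.5103,.3115,.089,166)"
```

```text
contact_force: [-0.8, 0.5, 6.0]
width: 0.0383
gripper_force: 61.4
t 15.55 p [0.5112 0.3122 0.0933] psi 165.7 tilt 0.13 q6 -0.89 F [-0.8  0.5  6. ] w 0.0383 g 61.4
 roll -0.005 shift now [ 0.8 -0.9  4.3] shift final [ 0.7 -0.9  4.3]
contact_force: [0.7, -1.0, -3.0]
width: 0.0387
gripper_force: 60.8
t 15.95 p [0.5115 0.3123 0.1219] psi 165.7 tilt 0.18 q6 -0.89 F [ 0.7 -1.  -3. ] w 0.0387 g 60.8
 roll -0.005 shift now [ 1.  -1.2 32.9] shift final [ 0.9 -1.1 32.9]
```

```bash
python3 -m crank '{"translation":[[0,0,-15],[0,0,-30],[0,0,-30],[0,0,-30],[0,0,-30],[0,0,-25],[0,0,-15],[0,0,0]],"roll":[0,0,0,0,0,0,0.06,0.12],"fingers":[0,0,0,0,0,0,0,0]}' |tail -3
python3 -m crank '{"translation":[[0,0,0],[0,0,0],[0,0,0],[0,0,0],[0,0,0],[0,0,0],[0,0,0],[0,0,0]],"roll":[0.145,0.145,0.145,0.145,0.145,0.145,0.145,0.145],"fingers":[0,0,0,0,0,0,0,0]}' |tail -3
python3 -m crank '{"translation":[[0,0,0],[0,0,0],[0,0,0],[0,0,0],[0,0,0],[0,0,0],[0,0,0],[0,0,0]],"roll":[0.145,0.145,0.145,0.145,0.145,0.145,0.145,0.1],"fingers":[0,0,0,0,0,0,0,0]}' |tail -3
python3 -c "
from h import *
to(.391,-.330,.28,11)"
```

```text
contact_force: [-0.0, -1.2, -3.6]
width: 0.0388
gripper_force: 61.3
contact_force: [0.2, -0.4, -3.7]
width: 0.0385
gripper_force: 61.3
contact_force: [0.2, -0.1, -2.7]
width: 0.0387
gripper_force: 61.2
t 18.35 p [0.51   0.3116 0.2942] psi 24.7 tilt 0.12 q6 1.57 F [ 0.2 -0.1 -2.7] w 0.0387 g 61.2
 roll 0.24 shift now [-376.6  532.9   15. ] shift final [-239.2  607.1   14.2]
```

```bash
python3 -m crank '{"translation":[[0,0,0],[0,0,0],[-7,18,0],[-13,33,0],[-16,41,0],[-16,41,0],[-16,41,0],[-16,41,0]],"roll":[0.12,0.12,0,0,0,0,0,0],"fingers":[0,0,0,0,0,0,0,0]}' |tail -3
python3 -m crank '{"translation":[[-16,41,0],[-16,41,0],[-16,41,0],[-16,41,0],[-16,41,0],[-16,41,0],[-16,41,0],[-16,41,0]],"roll":[0,0,0,0,0,0,0,0],"fingers":[0,0,0,0,0,0,0,0]}' |tail -3
python3 -c "
from h import *
to(.391,-.330,.208,11)"
```

```text
contact_force: [-0.1, -1.0, -3.2]
width: 0.039
gripper_force: 61.3
contact_force: [0.5, -0.6, -2.4]
width: 0.0389
gripper_force: 61.3
t 19.95 p [ 0.4069 -0.2637  0.2949] psi 11.3 tilt 0.06 q6 0.65 F [ 0.5 -0.6 -2.4] w 0.0389 g 61.3
 roll 0.006 shift now [-28.5  62.   86.9] shift final [-28.2  62.1  86.9]
```

```bash
python3 -m crank '{"translation":[[-11,25,0],[-11,25,20],[-6,12,25],[0,0,25],[0,0,17],[0,0,0],[0,0,0]],"roll":[0.006,0,0,0,0,0,0],"fingers":[0,0,0,0,0,0,0]}' |tail -3
python3 - <<'E'
from h import *
to(.528,-.303,.208,11)
s=get_image("scene");t=get_image("top")
cv2.imwrite("pics/sF.png",s);cv2.imwrite("pics/tF.png",t)
r=lambda a:cv2.resize(a,None,fx=5,fy=5,interpolation=cv2.INTER_CUBIC)
cv2.imwrite("pics/last.png",np.hstack([r(s[90:210,150:230]),r(cv2.imread("pics/top0.png")[165:285,440:520])]))
E
```

```text
contact_force: [1.6, -0.0, -2.5]
width: 0.0387
gripper_force: 61.4
t 20.65 p [ 0.3926 -0.3283  0.2083] psi 11.0 tilt 0.04 q6 0.55 F [ 1.6 -0.  -2.5] w 0.0387 g 61.4
 roll -0.001 shift now [137.8   0.9   0.3] shift final [137.8   1.    0.3]
```

View pics/last.png

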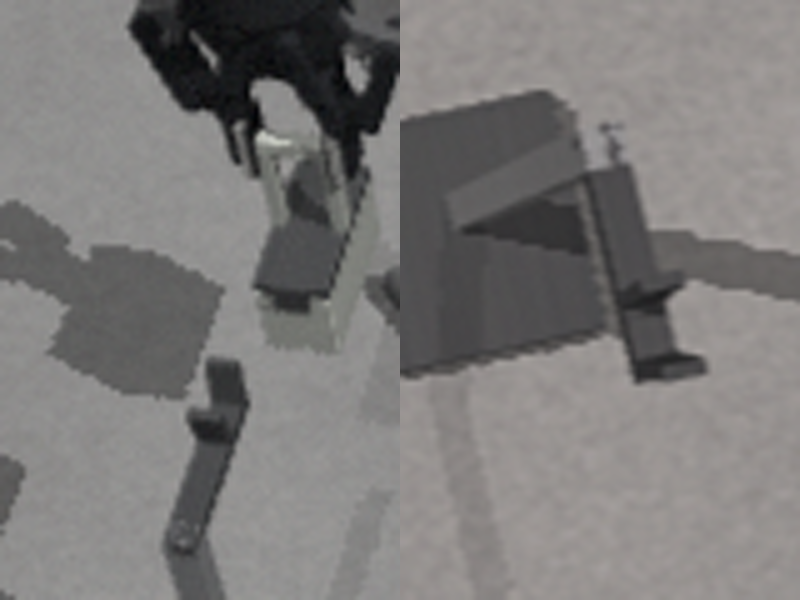

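Last picture: in the scene view (left), the tin hangs upright with the bar in line. The hook's arm runs from scene px (187,199) to (199,170), with the prongs at its end. In the top view (right), the arm runs from px (482,199) to (490,240). I'll fit the hook's position to both.

Run:
```python
from h import *
def M(p,L): 
    c,s=np.cos(p[2]),np.sin(p[2]);L=np.array(L,float)/1000
    return np.c_[p[0]+c*L[:,0]-s*L[:,1],p[1]+s*L[:,0]+c*L[:,1],.19+L[:,2]]
p=(.528,-.303,np.radians(11))
L=[[78,8,0],[78,-8,0],[-18,8,0],[-18,-8,0],[9.5,8,0],[9.5,-8,0],[13,8,23],[13,-8,23],[-20,8,23],[-20,-8,23]]
for l,a,b in zip(L,(proj("scene",M(p,L))-[150,90])*5,(proj("top",M(p,L))-[440,165])*5+[400,0]):print(l,a.round(),b.round())
# held bar top ends, bar top z = TCP+.0147+.01
st=np.array(manip.get_state()["position"]);f=np.radians(11);e=np.array([-np.sin(f),np.cos(f),0])*.02
print("bar",((proj("scene",[st+e+[0,0,.0247],st-e+[0,0,.0247]])-[150,90])*5).round())
```

```text
[78, 8, 0] [195. 526.] [580. 155.]
[78, -8, 0] [162. 522.] [622. 146.]
[-18, 8, 0] [252. 373.] [637. 410.]
[-18, -8, 0] [220. 368.] [680. 402.]
[9.5, 8, 0] [236. 416.] [621. 337.]
[9.5, -8, 0] [204. 411.] [663. 328.]
[13, 8, 23] [225. 390.] [641. 322.]
[13, -8, 23] [193. 386.] [685. 314.]
[-20, 8, 23] [245. 339.] [662. 413.]
[-20, -8, 23] [213. 334.] [706. 405.]
bar [[327. 139.]
 [249. 129.]]
```

The hook sits about 13 mm further toward +x than its foot plate suggested (the post is off-centre on the plate). Both views agree, so I'll fit it.

Run:
```python
from h import *
from scipy.optimize import least_squares
def M(p,L): 
    c,s=np.cos(p[2]),np.sin(p[2]);L=np.array(L,float)/1000
    return np.c_[p[0]+c*L[:,0]-s*L[:,1],p[1]+s*L[:,0]+c*L[:,1],.19+L[:,2]]
S=([[-20,-8,23],[-20,8,23],[13,-8,23]],[[205,360],[240,362],[190,410]])
T=([[13,-8,23],[9.5,8,0],[-20,-8,23],[-18,8,0]],[[685,275],[622,303],[706,372],[637,382]])
fs=lambda p:(((proj("scene",M(p,S[0]))-[150,90])*5-S[1])/5).ravel()
ft=lambda p:(((proj("top",M(p,T[0]))-[440,165])*5+[400,0]-T[1])/5).ravel()
for n,f in(("scene",fs),("top",ft),("both",lambda p:np.r_[fs(p),ft(p)])):
    r=least_squares(f,[.54,-.3,.19],x_scale=[.01,.01,.1]);print(n,r.x[:2].round(4),np.degrees(r.x[2]).round(1),r.fun.round(1))
print(pix2w("scene",((258+337)/2/5+150,137/5+90),manip.get_state()["position"][2]+.0247))
```

```text
scene [ 0.5423 -0.2978] 14.1 [ 0.2 -0.3 -0.2 -0.1 -0.   0.3]
top [ 0.5401 -0.3035] 11.1 [ 0.   1.  -0.2  0.2  0.  -0.3  0.1 -0.9]
both [ 0.5403 -0.3022] 11.2 [-0.5 -1.4 -1.1 -1.  -1.5 -1.  -0.7  0.8 -0.9  0.1 -0.7 -0.5 -0.5 -1. ]
[ 0.39391665 -0.32345186]
```

```bash
python3 -c "
from h import *
to(.541,-.3028,.208,11.1)"
```

```text
t 20.75 p [ 0.3935 -0.3289  0.2095] psi 11.0 tilt 0.14 q6 0.55 F [ 0.9 -0.3 -2.8] w 0.0386 g 61.4
 roll -0.002 shift now [149.8   2.4   1.7] shift final [149.8   2.8   1.5]
```

```bash
python3 -m crank '{"translation":[[0,2,1],[15,0,0],[20,0,0],[20,0,0],[20,0,0],[15,0,0],[10,0,0],[0,0,0]],"roll":[0,0,0,0,0,0,0,0],"fingers":[0,0,0,0,0,0,0,0]}' |tail -3
python3 -c "
from h import *
to(.541,-.3028,.208,11.1)"
```

```text
contact_force: [0.4, 0.0, -2.2]
width: 0.0382
gripper_force: 61.5
t 21.55 p [ 0.4932 -0.311   0.2071] psi 11.0 tilt 0.02 q6 0.7 F [ 0.4  0.  -2.2] w 0.0382 g 61.5
 roll -0.001 shift now [48.5  1.1 -0.9] shift final [48.5  1.1 -0.9]
```

```bash
python3 -m crank '{"translation":[[10,0,0],[10,0,0],[10,0,0],[10,0,0],[6,0,0],[3,0,0],[0,0,0],[0,0,0]],"roll":[0,0,0,0,0,0,0,0],"fingers":[0,0,0,0,0,0,0,0]}' |tail -3
python3 -c "
from h import *
to(.541,-.3028,.208,11.1)"
```

```text
contact_force: [-0.1, 0.2, -2.9]
width: 0.0387
gripper_force: 61.5
t 22.35 p [ 0.5395 -0.302   0.2072] psi 10.9 tilt 0.04 q6 0.76 F [-0.1  0.2 -2.9] w 0.0387 g 61.5
 roll -0.003 shift now [ 1.3  1.  -0.8] shift final [ 1.3  1.  -0.8]
```

```bash
python3 -m crank '{"translation":[[1,1,5],[0,0,6],[0,0,6],[0,0,5],[0,0,3],[0,0,0],[0,0,0]],"roll":[0,0,0,0,0,0,0],"fingers":[0,0,0,0,0,0,0]}' |tail -3
python3 -c "
from h import *
to(.541,-.3028,.1753,11.1)"
```

```text
contact_force: [1.1, 0.6, -3.1]
width: 0.0391
gripper_force: 61.5
t 23.05 p [ 0.5411 -0.3029  0.1823] psi 10.9 tilt 0.01 q6 0.76 F [ 1.1  0.6 -3.1] w 0.0391 g 61.5
 roll -0.003 shift now [-0.  -0.1  7. ] shift final [-0.  -0.1  7. ]
```

```bash
python3 -m crank '{"translation":[[0,0,2],[0,0,2],[0,0,1],[0,0,1],[0,0,0],[0,0,0]],"roll":[0,0,0,0,0,0],"fingers":[0,0,0,0,0,0]}' |tail -3
python3 -c "
from h import *
to(.541,-.3028,.1753,11.1)"
```

```text
contact_force: [0.6, 0.4, -2.6]
width: 0.0388
gripper_force: 61.5
t 23.65 p [ 0.541  -0.3029  0.1763] psi 10.9 tilt 0.01 q6 0.76 F [ 0.6  0.4 -2.6] w 0.0388 g 61.5
 roll -0.003 shift now [-0.  -0.1  1. ] shift final [-0.  -0.1  1. ]
```

```bash
python3 -m crank '{"translation":[[0,0,1],[0,0,1],[0,0,0],[0,0,0]],"roll":[0,0,0,0],"fingers":[0,0,0,0]}' |tail -3
python3 -c "
from h import *
to(.541,-.3028,.1753,11.1)"
```

```text
contact_force: [-1.7, 1.0, 4.4]
width: 0.0386
gripper_force: 62.1
t 24.05 p [ 0.5412 -0.303   0.1753] psi 10.9 tilt 0.07 q6 0.76 F [-1.7  1.   4.4] w 0.0386 g 62.1
 roll -0.003 shift now [-0.1 -0.2 -0. ] shift final [-0.1 -0.2 -0. ]
```

It touches at exactly the expected seat height. I'll relax the grip, open gently and let it settle.

```bash
python3 -m crank '{"translation":[[0,0,0],[0,0,0],[0,0,0]],"roll":[0,0,0],"fingers":[0.4,0.4,0.4]}' 20 |tail -3
python3 -m crank '{"translation":[[0,0,0],[0,0,0],[0,0,0],[0,0,0],[0,0,0],[0,0,0]],"roll":[0,0,0,0,0,0],"fingers":[0.55,0.7,0.85,1,1,1]}' |tail -3
python3 -m crank '{"translation":[[0,0,-5],[0,0,-10],[0,0,-20],[0,0,-30],[0,0,-30],[0,0,-20],[0,0,0],[0,0,0]],"roll":[0,0,0,0,0,0,0,0],"fingers":[1,1,1,1,1,1,1,1]}' |tail -3
python3 -m crank '{"translation":[[0,0,0],[0,0,0],[0,0,0],[0,0,0],[0,0,0],[0,0,0],[0,0,0],[0,0,0]],"roll":[0,0,0,0,0,0,0,0],"fingers":[1,1,1,1,1,1,1,1]}' |tail -3
python3 - <<'E'
from h import *
import time
to(.541,-.3028,.3,11.1)
a=get_image("scene")
for i in range(10): b=get_image("scene")
d=cv2.absdiff(a,b)[120:260,150:260].max(2);print("motion",d.max(),(d>25).sum())
# light handle pixels near the notch
g=cv2.cvtColor(b,cv2.COLOR_BGR2GRAY)[150:190,175:225];ys,xs=np.where(g>175);print(len(xs),xs.mean()+175,ys.mean()+150,xs.min()+175,xs.max()+175,ys.min()+150,ys.max()+150)
print(proj("scene",[[.541-.0038+.0013,-.3028+.0196+.005,.2],[.541+.0038+.0013,-.3028-.0196+.005,.2]]).round(1))
cv2.imwrite("pics/end.png",b)
E
```

```text
contact_force: [-2.0, 1.2, 5.7]
width: 0.0384
gripper_force: 62.2
contact_force: [0.5, -0.5, 0.4]
width: 0.0853
gripper_force: 0.0
contact_force: [-0.4, -0.1, 0.6]
width: 0.0855
gripper_force: 0.0
contact_force: [1.2, 0.4, 0.2]
width: 0.0858
gripper_force: 0.0
t 26.55 p [ 0.541  -0.3028  0.2894] psi 10.9 tilt 0.01 q6 0.76 F [1.2 0.4 0.2] w 0.0858 g 0.0
 roll -0.003 shift now [ -0.   -0.  -10.6] shift final [ -0.   -0.  -10.6]
motion 36 5
29 193.13793103448276 171.31034482758622 184 200 170 173
[[201.6 173. ]
 [185.5 170.8]]
```

The bar's bright pixels (184–200, 170–173) match where a seated bar should appear (185.5–201.6, 171–173). There is no meaningful motion between frames and the gripper is clear, so I'm handing in.

```bash
python3 -c "
from rig import manip
print(manip.sign_off())"
```

```text
the job is handed in; nothing more can be done
None
```

I stood the tin on the tile and let go, pressed the cap fully down and released it, then hung the tin by its handle in the hook's notch and handed the job in; no verdict was returned, and one viewed crop was 968 px wide, over the 800 px limit.

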